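# Take the square yoke off its safety hook

## Task

Two lifting yokes hang on two alike safety hooks. Take the one with the square cheek plates and the flat top bar: push it back against the hook's sprung keeper until its pin is clear of the nose, lift it off, and set it down gently in the red tray, standing upright on its plates. Leave the other yoke hanging on its hook.

Things in the scene. Friction and masses are not known exactly. Their poses are not given: they have to be found in the camera images.
- yoke: Steel yoke, 0.5-0.8 kg. Origin: middle of its pin (12 thick, along y); z up, x as the stand's x. mm: cheek plates 44 (x) x 10 thick, z = -68 to 7, at y = +-25, astride the hook; open bow above; flat top bar = grip, 12 (x) x 60 (y), z = 54 to 68, fingers closing along x. To leave: 22 to +x, then up 100 clears the whole hook. Standing on a surface, origin 68 above it.
- hook_stand: Fixed hook of the square yoke. Origin on the table below the pin; x from nose to shank. mm: pin on arm at height 87; nose (height 97-113) overhangs it from -x to x = 6. Sprung keeper, a plate 28 wide, top 120, blocks behind the pin at x = 7.5; the pin pushes it to +x (2.5 N, 5 N at 22 mm, stop near 30) and at 14 is free to rise. It shuts by itself. Shank x = 46-70, top 113.
- ring_yoke: The other yoke, to be left: steel, hung alike on a second, same stand. Two round discs 52 mm across instead of square plates, a round wire arch 8 mm thick instead of the flat bar. Origin: its lowest point, middle, 41 mm above the table; top 114 mm above that.
- tray: Open red sheet-metal tray, empty, fixed. Outside 180 x 150 x 30 mm (x, y, z), walls and floor 4 mm thick (inside 172 x 142 mm). Origin: centre of its underside, on the table.
Things that resemble listed ones, but are neither listed nor needed, are in the scene too. What is shaped like the hook_stand but pink or turquoise is not meant.

How it is judged:
By the outcome, as a careful person would: the job done as asked, in the order asked, and still so for the second after the job is handed in, with the robot touching nothing.
It also fails if it takes over 45 s, if anything falls off the work surface, if the arm or the gripper's body presses on something with over 40 N, if the wrist force passes 120 N, or if a joint passes its speed limit or range.

## Robot

A 6-joint arm with a two-finger parallel gripper is mounted at the origin on the work surface. World frame = base frame: x ahead of the robot, y to its left, z up, the work surface at z = 0. Lengths are in m, angles in degrees, forces in N, time in s.
With the tool pointing down it reaches from about 0.35 to 0.875 m from the base axis. Payload 4.2 kg.
Tool frame: the origin (TCP) lies at the very end of the fingers, on their centre line; the grasp point (between the pads) lies 19 mm behind it (r.hold_point_z is the distance from the TCP to the grasp point, in m); z points along the fingers, y is the direction in which the jaws open and shut (so a half turn about z gives the same grasp; the last joint's range is limited). The gripper opens to 87 mm and grips with 3 to 60 N. Pads are 19 mm wide; open, the fingers measure 117 mm over their backs; the gripper's body (75 mm by 190 mm) begins 51 mm behind the grasp point.
Start: joints at [-58.694, 22.042, 0.453, 0, -68.411, -14.817], TCP at [0.177, -0.599, 0.223] pointing down, gripper open.
Joint ranges: [-179.83, 179.83], [-69.29, 118.12], [-61.27, 80.66], [-181.25, 117.63], [-171.15, -9.14], [-177.46, 177.46]. Speed limits (degrees/s): [159.86, 159.86, 180, 180, 180, 180].

## Interface

Orientations are given as a 3x3 rotation matrix whose columns are the frame's x, y, z axes.
In Python, from station import r, cams, ticket gives the robot as it stands.
- The arm moves only by the tool drive_tool, never from a script. Its argument "deltas" is a list of rows, each an object of numbers: "dx", "dy", "dz": the shift along the tool's x, y, z in m; "wx", "wy", "wz": the turn, a rotation vector about the tool's x, y, z in degrees. A call has 1 to 20 rows; each row is the pose to reach, as a shift and turn from the pose commanded when the call began, along the tool's axes at that moment; what a row does not reach only later rows make up. A row lasts 1/10 s, in which the tool goes at most 50 mm and 8.59 degrees, less where a joint would pass 70% of its speed; a pose out of reach is approached as far as the arm can. A call with a gripper value outside its range is refused whole. "gripper" is the opening, from 0 (shut) to 1 (fully open), set as the call begins (left out, the last holds). The fingers move at their own pace and stop on an object; the grip force is fixed at half the most. Time passes only in rows, so rows that repeat a pose let the fingers close. It gives the time, the measured TCP pose, the force and the opening at its end, in the units of the state.
- r.sense(): the state, without advancing time (a new reading comes with each control period).
- cams.capture(name): name is "scene" or "top" or "wrist"; returns the picture (420x560x3 uint8, red, green, blue); there is no depth.
- cams.camera_model(name): a dict with "intrinsics" (3x3 intrinsics, pixels), "extrinsics" (4x4, takes a point from world to camera coordinates); the wrist camera has in their place "T_tool_cam" (4x4, takes a point from camera to tool coordinates, whose origin is the TCP and whose axes are the flange's). Camera axes: x right, y down, z forward; pixel columns grow to the right and rows downward; lengths in m; the calibration is good to about 2 mm. A picture is of the moment at which its call begins: read the wrist's pose just before it. camera_model takes no time and is no camera call.
- ticket.finish_job(): hands the job in, once; it reports no verdict.
The state is a dict: "time_s": time; "joints": joint angles; "joint_velocities": joint speeds; "effort": joint torques, N m; "tcp_pos": TCP position; "ee_rot": TCP orientation; "wrist_force": force on the tool from outside, world axes, zero at the start; "moment": the same for the moment, N m; "gripper_width": opening from 0.0 (shut) to 1.0 (fully open).
Only numpy, scipy, OpenCV 4.12 (cv2) and the standard library are available. Lean on these libraries where they do the work, as an engineer would, in place of code of your own. Each camera call takes 0.05 s, during which the arm holds its last target.

## Working session

There is one attempt and no reset: what is moved stays moved. The work goes in short steps, Python scripts to look and compute and a tool call to move; the robot and the scene stay as the last step left them, time stands still between calls to the robot, and variables do not carry over. Pictures are saved under pics/ and viewed, and the job is handed in when it is done.

Besides the shell and the picture viewer there is one more tool, called after ">>>" as name(argument=value, ...) on one line, values as JSON. drive_tool: Moves the arm, as the interface text tells. Its arguments: {"type":"object","properties":{"deltas":{"type":"array","items":{"type":"object","properties":{"dx":{"type":"number"},"dy":{"type":"number"},"dz":{"type":"number"},"wx":{"type":"number"},"wy":{"type":"number"},"wz":{"type":"number"}}}},"gripper":{"type":"number"}},"required":["deltas"]}

```bash
mkdir -p pics; ls; cat > h.py <<'E'
import numpy as np, cv2
from station import r, cams, ticket
def save(n,im,crop=None,s=1):
    if crop: im=im[crop[1]:crop[3],crop[0]:crop[2]]
    im=cv2.resize(im,None,fx=s,fy=s,interpolation=cv2.INTER_CUBIC)
    cv2.imwrite('pics/'+n+'.png',im[:,:,::-1])
def ray(m,u,v,T=None):
    K=np.array(m['intrinsics']); d=np.linalg.inv(K)@[u,v,1]
    if T is None: T=np.linalg.inv(np.array(m['extrinsics']))
    return T[:3,3], T[:3,:3]@d
def plane(m,u,v,z,T=None):
    o,d=ray(m,u,v,T); return o+d*(z-o[2])/d[2]
def proj(m,p):
    E=np.array(m['extrinsics']);q=np.array(m['intrinsics'])@(E[:3,:3]@p+E[:3,3]);return q[:2]/q[2]
E
python3 - <<'E'
from h import *
for n in ['scene','top']:
    im=cams.capture(n); np.save(n,im); save(n+'0',im); m=cams.camera_model(n); print(m)
print(r.sense(), cams.camera_model('wrist'))
E
```

```text
pics
{'intrinsics': array([[387.23161605,   0.        , 282.59521262],
       [  0.        , 387.23161605, 213.92430107],
       [  0.        ,   0.        ,   1.        ]]), 'extrinsics': array([[-0.17682745,  0.98419399,  0.0097079 ,  0.15914558],
       [ 0.71330502,  0.13494131, -0.68774035, -0.2869049 ],
       [-0.67817991, -0.11468668, -0.72589185,  1.44277927],
       [ 0.        ,  0.        ,  0.        ,  1.        ]])}
{'intrinsics': array([[395.19921684,   0.        , 270.55310774],
       [  0.        , 395.19921684, 210.29801271],
       [  0.        ,   0.        ,   1.        ]]), 'extrinsics': array([[ 0.02586489, -0.99957665, -0.01332411, -0.073124  ],
       [-0.99701702, -0.0248245 , -0.07308084,  0.48850509],
       [ 0.07271914,  0.01517459, -0.99723701,  0.90717833],
       [ 0.        ,  0.        ,  0.        ,  1.        ]])}
{'time_s': 0.1, 'joints': array([-5.86933296e+01,  2.20848697e+01,  3.88659462e-01, -2.43197806e-02,
       -6.84129549e+01, -1.48174346e+01]), 'joint_velocities': array([-0.09556238, -0.15998694,  0.2350407 ,  0.13322517, -0.00810643,
[... 384 characters left out ...]
.99998107e-01]]), 'wrist_force': array([-0.87783311,  0.08624199, -0.89568857]), 'moment': array([-0.03569638, -0.0275642 , -0.01793139]), 'gripper_width': 1.003459897491956} {'intrinsics': array([[331.83043729,   0.        , 277.94927584],
       [  0.        , 331.83043729, 205.35859808],
       [  0.        ,   0.        ,   1.        ]]), 'T_tool_cam': array([[ 5.43348803e-04, -9.67826120e-01, -2.51619369e-01,
         6.72053899e-02],
       [ 9.99999809e-01,  4.52162667e-04,  4.20213519e-04,
         1.36908699e-04],
       [-2.92920735e-04, -2.51619549e-01,  9.67826181e-01,
        -1.62466180e-01],
       [ 0.00000000e+00,  0.00000000e+00,  0.00000000e+00,
         1.00000000e+00]])}
```

View pics/scene0.png

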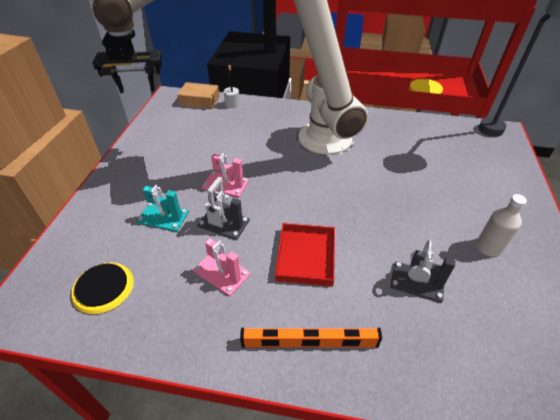

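View pics/top0.png

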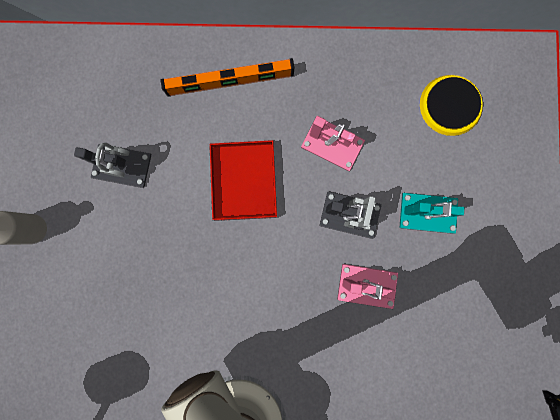

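```bash
python3 - <<'E'
from h import *
a=np.load('top.npy');b=np.load('scene.npy')
A=cv2.resize(a[175:255,300:400],None,fx=4,fy=5,interpolation=3)
A=cv2.resize(a[170:260,300:400],None,fx=4,fy=4,interpolation=3)
B=cv2.resize(b[160:250,170:270],None,fx=4,fy=4,interpolation=3)
save('c1',np.hstack([A,B]))
E
```

```text
(no output)
```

View pics/c1.png

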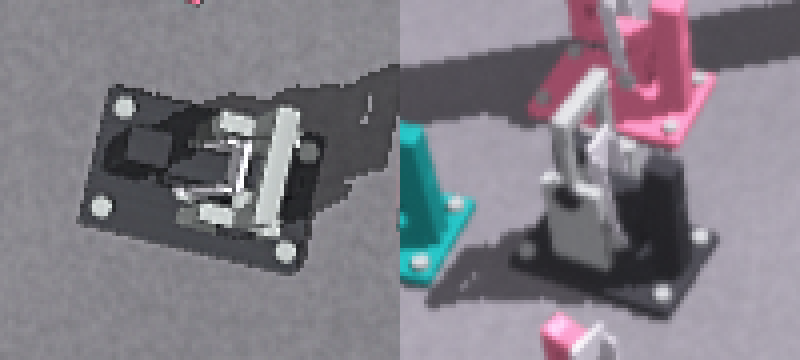

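```bash
python3 - <<'E'
from h import *
m=cams.camera_model('top');a=np.load('top.npy')
g=a.min(axis=2); hs=a.max(2).astype(int)-g
mk=((g>150)&(hs<30)).astype(np.uint8); 
R=np.zeros_like(mk);R[170:260,300:400]=mk[170:260,300:400]
n,l,s,c=cv2.connectedComponentsWithStats(R)
for i in range(1,n):
    if s[i,4]>10:
        pts=np.argwhere(l==i)[:,::-1].astype(np.float32); rc=cv2.minAreaRect(pts); print(s[i],c[i],rc)
        if s[i,4]>60:
            w=np.array([plane(m,u,v,.155)[:2] for u,v in cv2.boxPoints(rc)]);print(w.round(4),w.mean(0))
b=[(331,197),(325.4,222),(371.6,233.2),(377.3,208.2)]
B=np.array([plane(m,u,v,.01)[:2] for u,v in b]);print('bolts',B.round(4),B.mean(0))
d=(B[0]+B[1]-B[2]-B[3]);print('stand x', d/np.linalg.norm(d),np.degrees(np.arctan2(d[1],d[0])),np.linalg.norm(d)/2)
# tray
hsv=cv2.cvtColor(a,cv2.COLOR_RGB2HSV)
mk=(((hsv[:,:,0]<8)|(hsv[:,:,0]>172))&(hsv[:,:,1]>170)&(hsv[:,:,2]>60)).astype(np.uint8);mk[:100]=0
n,l,s,c=cv2.connectedComponentsWithStats(mk);i=1+s[1:,4].argmax();print(s[i])
rc=cv2.minAreaRect(np.argwhere(l==i)[:,::-1].astype(np.float32));print(rc)
w=np.array([plane(m,u,v,.03)[:2] for u,v in cv2.boxPoints(rc)]);print(w,w.mean(0),np.linalg.norm(w[0]-w[1]),np.linalg.norm(w[2]-w[1]))
save('c2',a,(200,130,290,230),6)
# scene check of the bar
E
```

```text
[329 194   5   5  18] [330.61111111 196.38888889] ((331.0, 196.0), (4.0, 4.0), 0.0)
[363 197  12  32 181] [368.73480663 212.34254144] ((369.0618896484375, 212.6277313232422), (6.692956924438477, 31.78046417236328), 12.804265022277832)
[[ 0.4508 -0.2451]
 [ 0.5128 -0.2585]
 [ 0.5101 -0.2714]
 [ 0.4482 -0.2579]] [ 0.48048612 -0.25821853]
[355 198   9   6  39] [358.82051282 200.46153846] ((358.7884826660156, 200.5576934814453), (8.43299388885498, 4.3145551681518555), 11.309932708740234)
[350 205  13  22  76] [357.10526316 218.59210526] ((358.6662292480469, 216.4552001953125), (8.601653099060059, 22.418060302734375), 36.25383758544922)
[[ 0.4589 -0.2179]
 [ 0.4955 -0.2438]
 [ 0.4857 -0.2576]
 [ 0.4492 -0.2317]] [ 0.47231267 -0.23774218]
[343 216  15   4  21] [348.95238095 217.42857143] ((350.04510498046875, 217.4959259033203), (2.2633931636810303, 13.942503929138184), 84.80557250976562)
[323 219   5   5  21] [324.85714286 221.19047619] ((325.0, 221.0), (4.0, 4.0), 90.0)
[369 230   5   6  20] [370.75 232.5 ] ((370.5000305175781, 232.50003051757812), (4.242640495300293, 4.242640495300293), 45.0)
bolts [[ 0.5257 -0.2024]
 [ 0.4664 -0.1901]
 [ 0.4429 -0.2984]
 [ 0.5019 -0.3113]] [ 0.48424395 -0.25054797]
stand x [0.21270207 0.9771171 ] 77.7192520914247 0.11118948405443912
[ 210  140   67   80 4807]
((242.37918090820312, 179.77418518066406), (76.56749725341797, 64.50865936279297), 87.20729064941406)
[[ 0.64335703  0.08893059]
 [ 0.65422269 -0.06171742]
 [ 0.47543372 -0.07487134]
 [ 0.46443822  0.07359972]] [0.55936292 0.00648539] 0.1510393418197154 0.17927220444338626
```

View pics/c2.png

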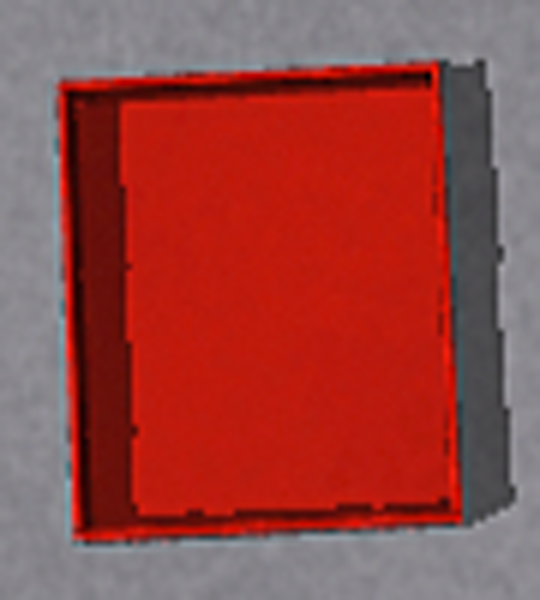

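Candidates in the top view: the dark stand with the flat-bar yoke at (352,213), the dark stand with the ring yoke at (118,163), pink stands at (333,140) and (366,287), and a turquoise stand at (430,212). The crop shows square plates and a flat bar on the dark stand at (352,213), with its nose to image right and its shank to the left. That is the one to take. The tray is empty.

```bash
cat >> h.py <<'E'
from scipy.spatial.transform import Rotation as Ro
def tgt(pos,yaw):
    s=r.sense();R=s['ee_rot']; a=np.radians(yaw); y=np.array([np.cos(a),np.sin(a),0]);z=np.array([0,0,-1.]);G=np.stack([np.cross(y,z),y,z],1)
    print('d(mm)',(R.T@(np.array(pos)-s['tcp_pos'])*1000).round(1),'w',np.degrees(Ro.from_matrix(R.T@G).as_rotvec()).round(2),'t',s['time_s'])
E
python3 -c "
from h import *
tgt([.48,-.258,.25],77.7)"
```

```text
d(mm) [-387.   240.9  -28. ] w [ 0.11 -0.03 28.78] t 0.1
```

>>> drive_tool(deltas=[{"dx": -0.012, "dy": 0.007, "dz": -0.01, "wz": 1}, {"dx": -0.039, "dy": 0.024, "dz": -0.02, "wz": 3}, {"dx": -0.077, "dy": 0.048, "dz": -0.028, "wz": 6}, {"dx": -0.116, "dy": 0.072, "dz": -0.028, "wz": 9}, {"dx": -0.155, "dy": 0.096, "dz": -0.028, "wz": 12}, {"dx": -0.194, "dy": 0.12, "dz": -0.028, "wz": 15}, {"dx": -0.232, "dy": 0.145, "dz": -0.028, "wz": 18}, {"dx": -0.271, "dy": 0.169, "dz": -0.028, "wz": 21}, {"dx": -0.31, "dy": 0.193, "dz": -0.028, "wz": 24}, {"dx": -0.345, "dy": 0.215, "dz": -0.028, "wz": 26}, {"dx": -0.37, "dy": 0.23, "dz": -0.028, "wz": 28}, {"dx": -0.383, "dy": 0.238, "dz": -0.028, "wz": 28.8}, {"dx": -0.387, "dy": 0.241, "dz": -0.028, "wz": 28.8}, {"dx": -0.387, "dy": 0.241, "dz": -0.028, "wz": 28.8}, {"dx": -0.387, "dy": 0.241, "dz": -0.028, "wz": 28.8}], gripper=1)

```text
schema error: expected keys dx, dy, dz, wx, wy, wz
```

```bash
python3 - <<'E'
from h import *
s=r.sense(); im=cams.capture('wrist');np.save('w1',im);save('w1',im)
np.savez('w1p',p=s['tcp_pos'],R=s['ee_rot']); print(s['tcp_pos'],s['ee_rot'],s['wrist_force'])
E
```

```text
[ 0.17726442 -0.59877275  0.22159443] [[-9.58917461e-01 -2.83684466e-01 -6.52786530e-04]
 [-2.83685198e-01  9.58915715e-01  1.83293712e-03]
 [ 1.05991475e-04  1.94282128e-03 -9.99998107e-01]] [-0.87783311  0.08624199 -0.89568857]
```

View pics/w1.png

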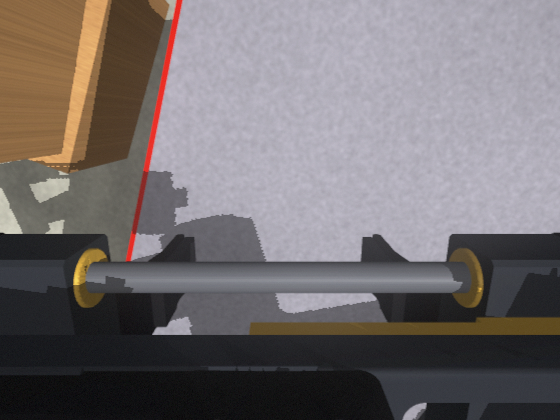

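The move was refused because every row needs all six keys. The arm hasn't moved, and the picture shows only bare table past the fingers at about (180–380, 240).

>>> drive_tool(deltas=[{"dx": -0.012, "dy": 0.007, "dz": -0.01, "wx": 0, "wy": 0, "wz": 1}, {"dx": -0.039, "dy": 0.024, "dz": -0.02, "wx": 0, "wy": 0, "wz": 3}, {"dx": -0.077, "dy": 0.048, "dz": -0.028, "wx": 0, "wy": 0, "wz": 6}, {"dx": -0.116, "dy": 0.072, "dz": -0.028, "wx": 0, "wy": 0, "wz": 9}, {"dx": -0.155, "dy": 0.096, "dz": -0.028, "wx": 0, "wy": 0, "wz": 12}, {"dx": -0.194, "dy": 0.12, "dz": -0.028, "wx": 0, "wy": 0, "wz": 15}, {"dx": -0.232, "dy": 0.145, "dz": -0.028, "wx": 0, "wy": 0, "wz": 18}, {"dx": -0.271, "dy": 0.169, "dz": -0.028, "wx": 0, "wy": 0, "wz": 21}, {"dx": -0.31, "dy": 0.193, "dz": -0.028, "wx": 0, "wy": 0, "wz": 24}, {"dx": -0.345, "dy": 0.215, "dz": -0.028, "wx": 0, "wy": 0, "wz": 26}, {"dx": -0.37, "dy": 0.23, "dz": -0.028, "wx": 0, "wy": 0, "wz": 28}, {"dx": -0.383, "dy": 0.238, "dz": -0.028, "wx": 0, "wy": 0, "wz": 28.8}, {"dx": -0.387, "dy": 0.241, "dz": -0.028, "wx": 0, "wy": 0, "wz": 28.8}, {"dx": -0.387, "dy": 0.241, "dz": -0.028, "wx": 0, "wy": 0, "wz": 28.8}, {"dx": -0.387, "dy": 0.241, "dz": -0.028, "wx": 0, "wy": 0, "wz": 28.8}], gripper=1)

```text
time_s: 1.65
tcp_pos: [0.4795, -0.2588, 0.2504]
ee_rot: [[-0.977, 0.214, -0.001], [0.214, 0.977, 0.0], [0.001, -0.0, -1.0]]
wrist_force: [-1.1, -1.1, 0.4]
gripper_width: 1.003
```

```bash
python3 - <<'E'
from h import *
s=r.sense(); im=cams.capture('wrist');np.save('w2',im);save('w2',im)
np.savez('w2p',p=s['tcp_pos'],R=s['ee_rot']); print(s['tcp_pos'],s['ee_rot'],s['wrist_force'])
E
```

```text
[ 0.47947393 -0.2587907   0.25039881] [[-9.76902348e-01  2.13685421e-01 -5.86184988e-04]
 [ 2.13685395e-01  9.76902524e-01  1.07949238e-04]
 [ 5.95712772e-04 -1.98033060e-05 -9.99999822e-01]] [-1.05426278 -1.12295544  0.37873358]
```

View pics/w2.png

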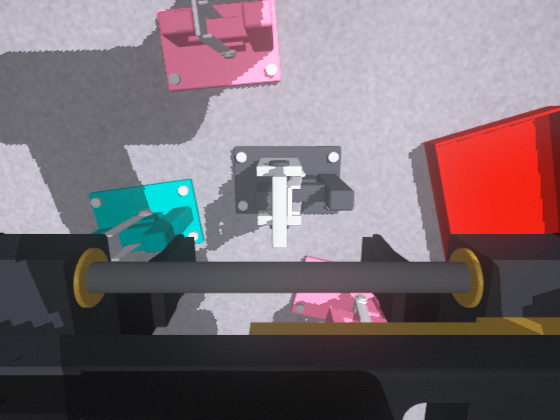

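The wrist view shows the flat bar at about (280,212), upright in the image, over the dark stand at (290,180). The fingers straddle it. Now I'll measure it.

```bash
python3 - <<'E'
from h import *
m=cams.camera_model('wrist');a=np.load('w2.npy');q=np.load('w2p.npz')
T=np.eye(4);T[:3,:3]=q['R'];T[:3,3]=q['p'];T=T@m['T_tool_cam']
print(a[215:245:6,262:300].min(2))
g=a.min(2)[205:240];
for row in (200,205,210,228,232,236,240,244):
    c=np.where(a[row].min(1)[262:300]>190)[0]+262; print(row,c.min(),c.max(),plane(m,c.mean()+.0,row,.155,T).round(4))
col=a[:,280].min(1); print(col[165:260])
for v in (177,247): print(plane(m,280,v,.155,T))
save('w2c',a,(220,130,370,260),5)
E
```

```text
[[178 177 177 176 175 179 179 163 149 132 162 224 238 238 240 241 243 244
  243 243 244 244 244 243 208 194 245 253 254 236 176 182 183 183 182 182
  181 181]
 [241 238 239 241 212 157 154 154 154 147 173 224 238 239 241 241 242 244
  243 243 243 244 244 243 229 233 244 243 244 245 244 245 245 244 243 243
  246 246]
 [201 199 198 198 200 199 200 158  95  85 156 223 238 239 239 241 243 243
  244 243 243 243 244 242 199 116 134 175 192 193 195 197 198 197 199 197
  200 198]
 [200 200 198 195 192 191 193 198 198 183 181 223 238 238 240 241 243 244
  243 243 244 243 244 246 228 195 202 200 198 197 196 197 197 199 197 198
  195 196]
 [196 197 199 199 196 194 195 195 192 174 175 220 237 238 239 241 243 244
  243 243 243 243 243 246 225 182 186 187 189 192 195 195 193 196 198 199
  197 197]]
200 273 291 [ 0.4755 -0.254   0.155 ]
205 273 299 [ 0.4797 -0.2541  0.155 ]
210 273 299 [ 0.4839 -0.2546  0.155 ]
228 262 299 [ 0.4984 -0.2593  0.155 ]
232 262 299 [ 0.5018 -0.2602  0.155 ]
236 262 298 [ 0.5052 -0.2607  0.155 ]
240 262 299 [ 0.5084 -0.2625  0.155 ]
244 262 299 [ 0.5119 -0.2628  0.155 ]
[119 129 160 158 159 157 158 159 158 159 161 177 243 243 245 245 244 244
 244 244 244 244 244 244 243 244 244 244 244 244 244 244 243 244 244 244
 244 243 244 243 244 244 243 243 244 243 243 244 243 244 243 243 243 244
 243 243 243 244 243 243 243 243 244 244 244 243 244 243 243 244 243 243
 243 243 243 243 243 243 243 243 244 243 207 202 203 203 204 203 200 197
 196 194 191 193 194]
[ 0.45703976 -0.25138379  0.155     ]
[ 0.51442236 -0.26380968  0.155     ]
```

View pics/w2c.png

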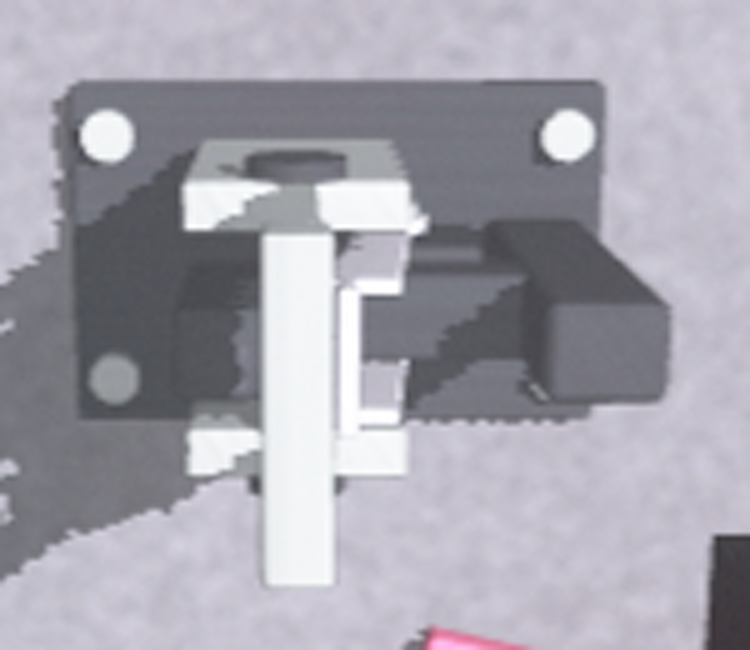

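>>> drive_tool(deltas=[{"dx": -0.004, "dy": 0.002, "dz": 0.01, "wx": 0, "wy": 0, "wz": 0}, {"dx": -0.004, "dy": 0.002, "dz": 0.025, "wx": 0, "wy": 0, "wz": 0}, {"dx": -0.004, "dy": 0.002, "dz": 0.04, "wx": 0, "wy": 0, "wz": 0}, {"dx": -0.004, "dy": 0.002, "dz": 0.055, "wx": 0, "wy": 0, "wz": 0}, {"dx": -0.004, "dy": 0.002, "dz": 0.07, "wx": 0, "wy": 0, "wz": 0}, {"dx": -0.004, "dy": 0.002, "dz": 0.08, "wx": 0, "wy": 0, "wz": 0}, {"dx": -0.004, "dy": 0.002, "dz": 0.085, "wx": 0, "wy": 0, "wz": 0}, {"dx": -0.004, "dy": 0.002, "dz": 0.085, "wx": 0, "wy": 0, "wz": 0}], gripper=0.5)

```text
time_s: 2.5
tcp_pos: [0.484, -0.2574, 0.1648]
ee_rot: [[-0.977, 0.214, -0.001], [0.214, 0.977, 0.0], [0.001, -0.0, -1.0]]
wrist_force: [-0.6, -0.1, -0.8]
gripper_width: 0.507
```

```bash
python3 - <<'E'
from h import *
s=r.sense(); im=cams.capture('wrist');np.save('w3',im);save('w3',im);print(s['tcp_pos'],s['gripper_width'])
E
```

```text
[ 0.48402044 -0.25739242  0.16480424] 0.5068254585925884
```

View pics/w3.png

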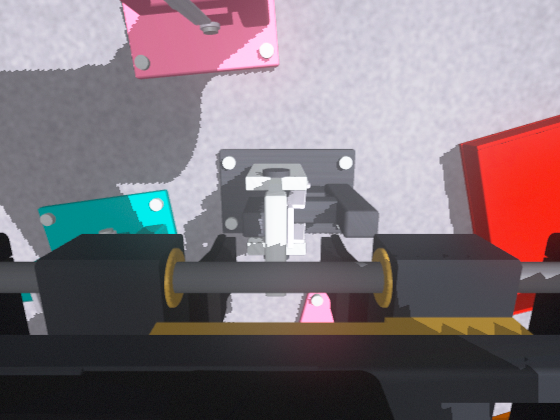

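The bar at u≈276 is centred between the fingers, whose inner edges are at about 229 and 327. I'll go down to the bar and close.

>>> drive_tool(deltas=[{"dx": 0, "dy": 0, "dz": 0.008, "wx": 0, "wy": 0, "wz": 0}, {"dx": 0, "dy": 0, "dz": 0.018, "wx": 0, "wy": 0, "wz": 0}, {"dx": 0, "dy": 0, "dz": 0.027, "wx": 0, "wy": 0, "wz": 0}, {"dx": 0, "dy": 0, "dz": 0.033, "wx": 0, "wy": 0, "wz": 0}, {"dx": 0, "dy": 0, "dz": 0.035, "wx": 0, "wy": 0, "wz": 0}, {"dx": 0, "dy": 0, "dz": 0.035, "wx": 0, "wy": 0, "wz": 0}])

```text
time_s: 3.15
tcp_pos: [0.4843, -0.2572, 0.1301]
ee_rot: [[-0.977, 0.213, -0.001], [0.213, 0.977, 0.0], [0.001, -0.0, -1.0]]
wrist_force: [0.3, 0.6, 0.5]
gripper_width: 0.499
```

>>> drive_tool(deltas=[{"dx": 0, "dy": 0, "dz": 0, "wx": 0, "wy": 0, "wz": 0}, {"dx": 0, "dy": 0, "dz": 0, "wx": 0, "wy": 0, "wz": 0}, {"dx": 0, "dy": 0, "dz": 0, "wx": 0, "wy": 0, "wz": 0}, {"dx": 0, "dy": 0, "dz": 0, "wx": 0, "wy": 0, "wz": 0}, {"dx": 0, "dy": 0, "dz": 0, "wx": 0, "wy": 0, "wz": 0}, {"dx": 0, "dy": 0, "dz": 0, "wx": 0, "wy": 0, "wz": 0}, {"dx": 0, "dy": 0, "dz": 0, "wx": 0, "wy": 0, "wz": 0}, {"dx": 0, "dy": 0, "dz": 0, "wx": 0, "wy": 0, "wz": 0}], gripper=0)

```text
time_s: 3.95
tcp_pos: [0.4845, -0.2575, 0.1307]
ee_rot: [[-0.977, 0.213, 0.0], [0.213, 0.977, -0.0], [-0.0, -0.0, -1.0]]
wrist_force: [-0.0, -1.4, 1.3]
gripper_width: 0.134
```

```bash
python3 - <<'E'
from h import *
im=cams.capture('scene');save('s4',im,(150,140,290,260),5);s=r.sense();print(s['wrist_force'],s['moment'],s['gripper_width']*87)
E
```

```text
[ 0.28717326 -1.40830536  0.6862079 ] [-0.66827496  0.10565835 -0.00834786] 11.747229088095681
```

View pics/s4.png

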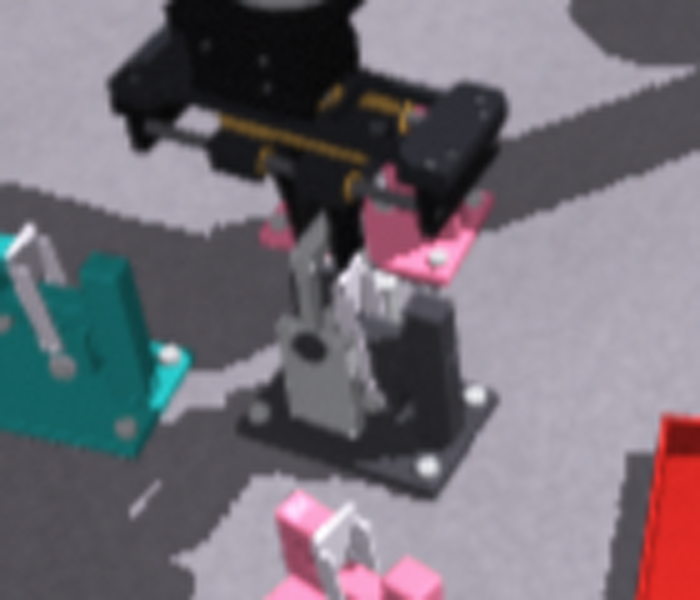

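The picture shows the fingers closed on the bar at (315,240) in the crop, with the yoke still upright on the dark stand. The opening reads 11.7 mm, which matches the 12 mm bar. Next I'll push against the keeper with a slight unload.

>>> drive_tool(deltas=[{"dx": 0, "dy": 0.0, "dz": -0.001, "wx": 0, "wy": 0, "wz": 0}, {"dx": 0, "dy": 0.002, "dz": -0.0015, "wx": 0, "wy": 0, "wz": 0}, {"dx": 0, "dy": 0.005, "dz": -0.0015, "wx": 0, "wy": 0, "wz": 0}, {"dx": 0, "dy": 0.008, "dz": -0.0015, "wx": 0, "wy": 0, "wz": 0}, {"dx": 0, "dy": 0.011, "dz": -0.0015, "wx": 0, "wy": 0, "wz": 0}, {"dx": 0, "dy": 0.014, "dz": -0.0015, "wx": 0, "wy": 0, "wz": 0}, {"dx": 0, "dy": 0.017, "dz": -0.0015, "wx": 0, "wy": 0, "wz": 0}, {"dx": 0, "dy": 0.02, "dz": -0.0015, "wx": 0, "wy": 0, "wz": 0}, {"dx": 0, "dy": 0.022, "dz": -0.0015, "wx": 0, "wy": 0, "wz": 0}, {"dx": 0, "dy": 0.022, "dz": -0.0015, "wx": 0, "wy": 0, "wz": 0}, {"dx": 0, "dy": 0.022, "dz": -0.0015, "wx": 0, "wy": 0, "wz": 0}])

```text
time_s: 5.1
tcp_pos: [0.4887, -0.2356, 0.1317]
ee_rot: [[-0.977, 0.213, -0.001], [0.213, 0.977, 0.0], [0.001, 0.0, -1.0]]
wrist_force: [-1.3, -2.8, -7.7]
gripper_width: 0.134
```

```bash
python3 - <<'E'
from h import *
im=cams.capture('scene');save('s5',im,(150,140,290,260),5);s=r.sense();print(s['tcp_pos'],s['wrist_force'],s['moment'],s['gripper_width']*87)
E
```

```text
[ 0.48868191 -0.23569294  0.13169812] [-0.81381589 -3.94560306 -7.43770443] [-1.44047033  0.58688247 -0.02410402] 11.506416275936918
```

View pics/s5.png

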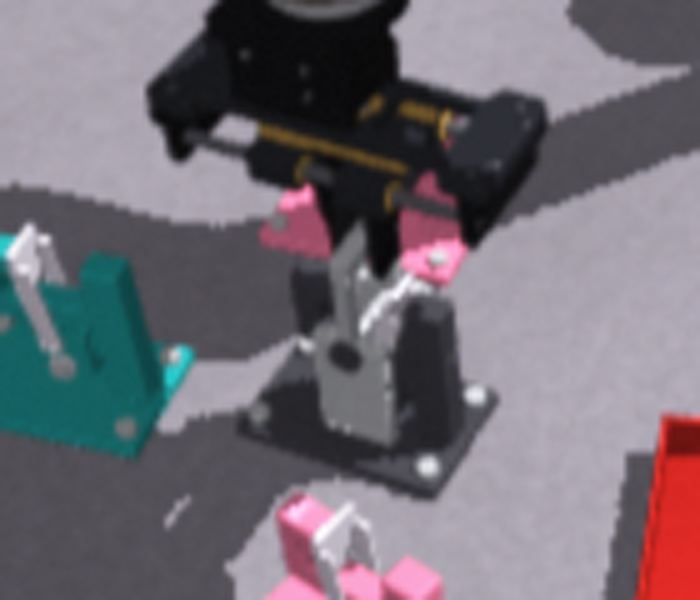

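The yoke is pushed back, and the nose (crop 305,290) is clear of the pin. The keeper pushes back with about 4 N and the yoke's weight of about 7.5 N is on the gripper. Now straight up.

>>> drive_tool(deltas=[{"dx": 0, "dy": 0, "dz": -0.004, "wx": 0, "wy": 0, "wz": 0}, {"dx": 0, "dy": 0, "dz": -0.01, "wx": 0, "wy": 0, "wz": 0}, {"dx": 0, "dy": 0, "dz": -0.018, "wx": 0, "wy": 0, "wz": 0}, {"dx": 0, "dy": 0, "dz": -0.026, "wx": 0, "wy": 0, "wz": 0}, {"dx": 0, "dy": 0, "dz": -0.034, "wx": 0, "wy": 0, "wz": 0}, {"dx": 0, "dy": 0, "dz": -0.043, "wx": 0, "wy": 0, "wz": 0}, {"dx": 0, "dy": 0, "dz": -0.053, "wx": 0, "wy": 0, "wz": 0}, {"dx": 0, "dy": 0, "dz": -0.065, "wx": 0, "wy": 0, "wz": 0}, {"dx": 0, "dy": 0, "dz": -0.078, "wx": 0, "wy": 0, "wz": 0}, {"dx": 0, "dy": 0, "dz": -0.091, "wx": 0, "wy": 0, "wz": 0}, {"dx": 0, "dy": 0, "dz": -0.103, "wx": 0, "wy": 0, "wz": 0}, {"dx": 0, "dy": 0, "dz": -0.112, "wx": 0, "wy": 0, "wz": 0}, {"dx": 0, "dy": 0, "dz": -0.118, "wx": 0, "wy": 0, "wz": 0}, {"dx": 0, "dy": 0, "dz": -0.12, "wx": 0, "wy": 0, "wz": 0}, {"dx": 0, "dy": 0, "dz": -0.12, "wx": 0, "wy": 0, "wz": 0}])

```text
time_s: 6.65
tcp_pos: [0.489, -0.2356, 0.252]
ee_rot: [[-0.977, 0.213, -0.0], [0.213, 0.977, 0.0], [0.0, 0.0, -1.0]]
wrist_force: [0.6, -0.4, -6.9]
gripper_width: 0.137
```

```bash
python3 - <<'E'
from h import *
im=cams.capture('scene');save('s6',im,(150,90,350,290),3);s=r.sense();print(s['tcp_pos'],s['wrist_force'],s['moment'],s['gripper_width']*87)
tgt([.559,.0065,.25],77.7)
E
```

```text
[ 0.48884611 -0.23557117  0.25157052] [-0.45044226  0.85051111 -6.607866  ] [-0.02447768  0.04500954  0.04680611] 11.792143946004911
d(mm) [-16.9 251.5   1.6] w [ 0.02 -0.06 -0.02] t 6.7
```

View pics/s6.png

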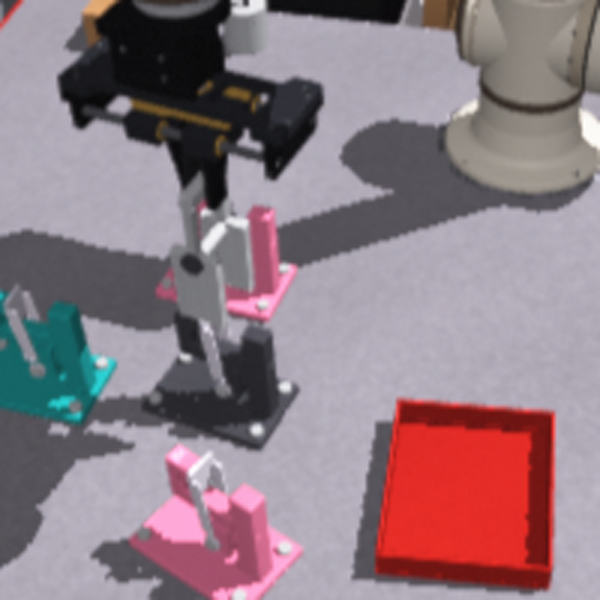

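The yoke is off the hook, upright in the gripper (crop 200,270), and the keeper has shut. Next it goes over the tray at the same height.

>>> drive_tool(deltas=[{"dx": -0.0005, "dy": 0.006, "dz": 0, "wx": 0, "wy": 0, "wz": 0}, {"dx": -0.001, "dy": 0.018, "dz": 0, "wx": 0, "wy": 0, "wz": 0}, {"dx": -0.002, "dy": 0.036, "dz": 0, "wx": 0, "wy": 0, "wz": 0}, {"dx": -0.004, "dy": 0.056, "dz": 0, "wx": 0, "wy": 0, "wz": 0}, {"dx": -0.005, "dy": 0.076, "dz": 0, "wx": 0, "wy": 0, "wz": 0}, {"dx": -0.006, "dy": 0.096, "dz": 0, "wx": 0, "wy": 0, "wz": 0}, {"dx": -0.008, "dy": 0.116, "dz": 0, "wx": 0, "wy": 0, "wz": 0}, {"dx": -0.009, "dy": 0.136, "dz": 0, "wx": 0, "wy": 0, "wz": 0}, {"dx": -0.011, "dy": 0.156, "dz": 0, "wx": 0, "wy": 0, "wz": 0}, {"dx": -0.012, "dy": 0.176, "dz": 0, "wx": 0, "wy": 0, "wz": 0}, {"dx": -0.013, "dy": 0.196, "dz": 0, "wx": 0, "wy": 0, "wz": 0}, {"dx": -0.015, "dy": 0.216, "dz": 0, "wx": 0, "wy": 0, "wz": 0}, {"dx": -0.016, "dy": 0.232, "dz": 0, "wx": 0, "wy": 0, "wz": 0}, {"dx": -0.017, "dy": 0.244, "dz": 0, "wx": 0, "wy": 0, "wz": 0}, {"dx": -0.017, "dy": 0.25, "dz": 0, "wx": 0, "wy": 0, "wz": 0}, {"dx": -0.017, "dy": 0.2515, "dz": 0, "wx": 0, "wy": 0, "wz": 0}, {"dx": -0.017, "dy": 0.2515, "dz": 0, "wx": 0, "wy": 0, "wz": 0}])

```text
time_s: 8.4
tcp_pos: [0.5592, 0.0061, 0.252]
ee_rot: [[-0.977, 0.213, -0.0], [0.213, 0.977, -0.0], [0.0, -0.0, -1.0]]
wrist_force: [0.4, -0.6, -6.6]
gripper_width: 0.135
```

>>> drive_tool(deltas=[{"dx": 0, "dy": 0, "dz": 0.006, "wx": 0, "wy": 0, "wz": 0}, {"dx": 0, "dy": 0, "dz": 0.018, "wx": 0, "wy": 0, "wz": 0}, {"dx": 0, "dy": 0, "dz": 0.032, "wx": 0, "wy": 0, "wz": 0}, {"dx": 0, "dy": 0, "dz": 0.046, "wx": 0, "wy": 0, "wz": 0}, {"dx": 0, "dy": 0, "dz": 0.06, "wx": 0, "wy": 0, "wz": 0}, {"dx": 0, "dy": 0, "dz": 0.074, "wx": 0, "wy": 0, "wz": 0}, {"dx": 0, "dy": 0, "dz": 0.087, "wx": 0, "wy": 0, "wz": 0}, {"dx": 0, "dy": 0, "dz": 0.098, "wx": 0, "wy": 0, "wz": 0}, {"dx": 0, "dy": 0, "dz": 0.107, "wx": 0, "wy": 0, "wz": 0}, {"dx": 0, "dy": 0, "dz": 0.114, "wx": 0, "wy": 0, "wz": 0}, {"dx": 0, "dy": 0, "dz": 0.119, "wx": 0, "wy": 0, "wz": 0}, {"dx": 0, "dy": 0, "dz": 0.122, "wx": 0, "wy": 0, "wz": 0}, {"dx": 0, "dy": 0, "dz": 0.123, "wx": 0, "wy": 0, "wz": 0}, {"dx": 0, "dy": 0, "dz": 0.123, "wx": 0, "wy": 0, "wz": 0}])

```text
time_s: 9.8
tcp_pos: [0.5596, 0.0064, 0.1293]
ee_rot: [[-0.977, 0.213, 0.0], [0.213, 0.977, 0.0], [-0.0, 0.0, -1.0]]
wrist_force: [-0.3, -0.3, -6.2]
gripper_width: 0.132
```

```bash
python3 - <<'E'
from h import *
im=cams.capture('scene');save('s7',im,(200,140,400,300),4);s=r.sense();print(s['tcp_pos'],s['wrist_force'],s['moment'],s['gripper_width']*87)
E
```

```text
[0.55962946 0.00641291 0.12944201] [-0.78630557  0.67333514 -6.38016116] [0.05076998 0.00840498 0.00289615] 11.976616320039001
```

View pics/s7.png

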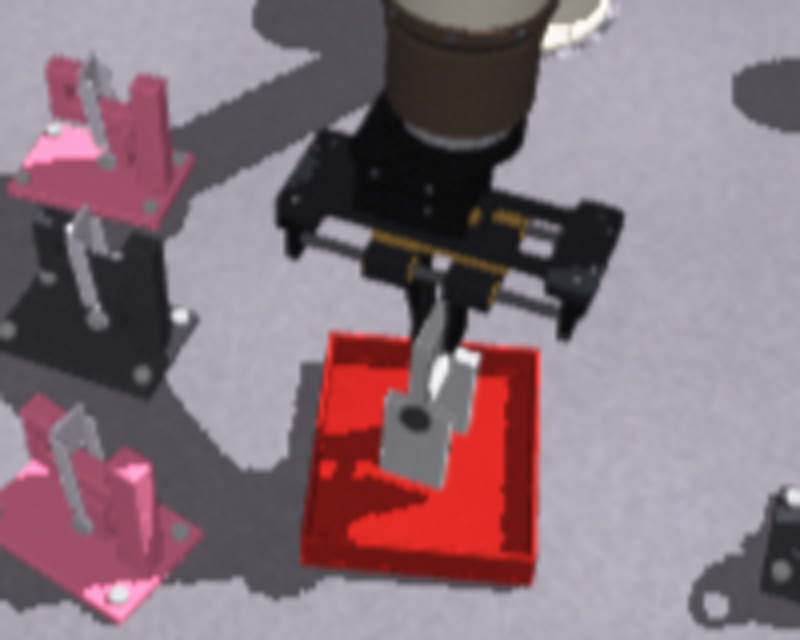

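The yoke is over the middle of the tray (crop 425,440), upright and clear of the walls. I'll lower it slowly until contact.

>>> drive_tool(deltas=[{"dx": 0, "dy": 0, "dz": 0.003, "wx": 0, "wy": 0, "wz": 0}, {"dx": 0, "dy": 0, "dz": 0.006, "wx": 0, "wy": 0, "wz": 0}, {"dx": 0, "dy": 0, "dz": 0.009, "wx": 0, "wy": 0, "wz": 0}, {"dx": 0, "dy": 0, "dz": 0.011, "wx": 0, "wy": 0, "wz": 0}, {"dx": 0, "dy": 0, "dz": 0.012, "wx": 0, "wy": 0, "wz": 0}, {"dx": 0, "dy": 0, "dz": 0.012, "wx": 0, "wy": 0, "wz": 0}])

```text
time_s: 10.45
tcp_pos: [0.5593, 0.0063, 0.1168]
ee_rot: [[-0.977, 0.213, -0.0], [0.213, 0.977, -0.0], [0.0, -0.0, -1.0]]
wrist_force: [-1.2, -0.9, -6.4]
gripper_width: 0.136
```

>>> drive_tool(deltas=[{"dx": 0, "dy": 0, "dz": 0.0005, "wx": 0, "wy": 0, "wz": 0}, {"dx": 0, "dy": 0, "dz": 0.001, "wx": 0, "wy": 0, "wz": 0}, {"dx": 0, "dy": 0, "dz": 0.001, "wx": 0, "wy": 0, "wz": 0}])

```text
time_s: 10.75
tcp_pos: [0.5595, 0.0064, 0.1162]
ee_rot: [[-0.977, 0.213, 0.0], [0.213, 0.977, 0.0], [-0.0, 0.0, -1.0]]
wrist_force: [1.1, 0.1, -5.5]
gripper_width: 0.134
```

>>> drive_tool(deltas=[{"dx": 0, "dy": 0, "dz": 0.0005, "wx": 0, "wy": 0, "wz": 0}, {"dx": 0, "dy": 0, "dz": 0.0005, "wx": 0, "wy": 0, "wz": 0}, {"dx": 0, "dy": 0, "dz": 0.0005, "wx": 0, "wy": 0, "wz": 0}])

```text
time_s: 11.05
tcp_pos: [0.5596, 0.0063, 0.1162]
ee_rot: [[-0.977, 0.213, 0.001], [0.213, 0.977, -0.0], [-0.001, 0.0, -1.0]]
wrist_force: [-1.8, -1.0, -2.2]
gripper_width: 0.135
```

>>> drive_tool(deltas=[{"dx": 0, "dy": 0, "dz": 0.0005, "wx": 0, "wy": 0, "wz": 0}, {"dx": 0, "dy": 0, "dz": 0.0005, "wx": 0, "wy": 0, "wz": 0}, {"dx": 0, "dy": 0, "dz": 0.0005, "wx": 0, "wy": 0, "wz": 0}])

```text
time_s: 11.35
tcp_pos: [0.5598, 0.0063, 0.1161]
ee_rot: [[-0.977, 0.213, 0.001], [0.213, 0.977, -0.0], [-0.001, 0.0, -1.0]]
wrist_force: [-2.3, -0.4, 4.1]
gripper_width: 0.132
```

The yoke is standing on the floor: the wrist force went from −6.4 to +4 N. I'll open partway, then retreat straight up.

>>> drive_tool(deltas=[{"dx": 0, "dy": 0, "dz": -0.0005, "wx": 0, "wy": 0, "wz": 0}, {"dx": 0, "dy": 0, "dz": -0.0005, "wx": 0, "wy": 0, "wz": 0}, {"dx": 0, "dy": 0, "dz": -0.0005, "wx": 0, "wy": 0, "wz": 0}, {"dx": 0, "dy": 0, "dz": -0.0005, "wx": 0, "wy": 0, "wz": 0}, {"dx": 0, "dy": 0, "dz": -0.0005, "wx": 0, "wy": 0, "wz": 0}, {"dx": 0, "dy": 0, "dz": -0.0005, "wx": 0, "wy": 0, "wz": 0}], gripper=0.5)

```text
time_s: 11.95
tcp_pos: [0.5595, 0.0064, 0.1155]
ee_rot: [[-0.977, 0.213, 0.0], [0.213, 0.977, 0.0], [-0.0, 0.0, -1.0]]
wrist_force: [-0.6, 1.0, -0.1]
gripper_width: 0.487
```

>>> drive_tool(deltas=[{"dx": 0, "dy": 0, "dz": -0.003, "wx": 0, "wy": 0, "wz": 0}, {"dx": 0, "dy": 0, "dz": -0.01, "wx": 0, "wy": 0, "wz": 0}, {"dx": 0, "dy": 0, "dz": -0.02, "wx": 0, "wy": 0, "wz": 0}, {"dx": 0, "dy": 0, "dz": -0.035, "wx": 0, "wy": 0, "wz": 0}, {"dx": 0, "dy": 0, "dz": -0.055, "wx": 0, "wy": 0, "wz": 0}, {"dx": 0, "dy": 0, "dz": -0.08, "wx": 0, "wy": 0, "wz": 0}, {"dx": 0, "dy": 0, "dz": -0.105, "wx": 0, "wy": 0, "wz": 0}, {"dx": 0, "dy": 0, "dz": -0.125, "wx": 0, "wy": 0, "wz": 0}, {"dx": 0, "dy": 0, "dz": -0.14, "wx": 0, "wy": 0, "wz": 0}, {"dx": 0, "dy": 0, "dz": -0.145, "wx": 0, "wy": 0, "wz": 0}, {"dx": 0, "dy": 0, "dz": -0.145, "wx": 0, "wy": 0, "wz": 0}])

```text
time_s: 13.05
tcp_pos: [0.5596, 0.0064, 0.2617]
ee_rot: [[-0.977, 0.213, 0.002], [0.213, 0.977, 0.001], [-0.002, 0.001, -1.0]]
wrist_force: [-0.1, 0.3, -0.4]
gripper_width: 0.497
```

```bash
python3 - <<'E'
from h import *
a=cams.capture('scene');save('s8',a,(190,170,470,320),2.8);b=cams.capture('wrist');save('w8',b);s=r.sense();print(s['tcp_pos'],s['wrist_force'],s['gripper_width']*87)
E
```

```text
[0.55883203 0.00635231 0.2599219 ] [ 0.22966709  0.13264042 -0.20263032] 43.42096347376858
```

View pics/s8.png

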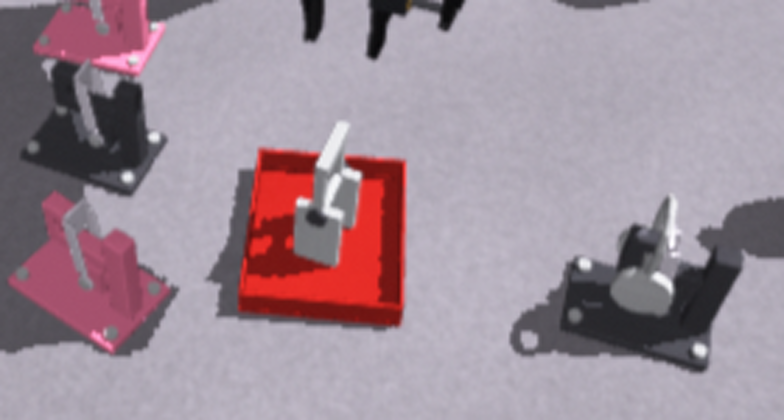

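View pics/w8.png

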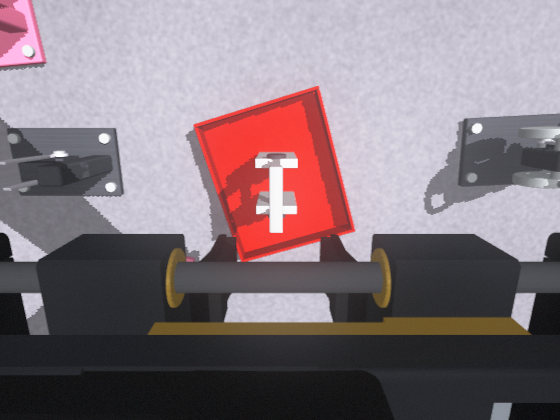

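The square yoke stands upright in the middle of the tray (wrist picture 276,190), the ring yoke still hangs on its hook (scene crop 645,285), and the gripper is clear. Handing in.

```bash
python3 -c "
from h import *
print(ticket.finish_job())"
```

```text
the job is handed in; nothing more can be done
None
```

The square-cheeked, flat-bar yoke is standing upright on its plates in the middle of the red tray, and I handed the job in at about 13 s. I gripped it by the bar, pushed it 22 mm against the keeper, lifted it 120 mm straight up and lowered it slowly until the tray carried its weight.

**Last checks:**
- **Pictures:** both final pictures show it upright and clear of the tray walls. The ring yoke still hangs on its hook, and the empty hook's keeper has shut.
- **Gripper:** it stopped about 14 cm above the yoke, with no force on it beyond sensor noise.
- **Forces:** the wrist readings after each move stayed below about 9 N. At set-down the reading was about 4 N upward.

**What failed or disagreed:**
- The first move call was refused because its rows did not have all six keys. Nothing moved.
- The top and wrist cameras put the bar about 5 mm apart along its length. I gripped nearer the wrist camera's position, and it held without slipping.

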